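Load, wind and test the hand-wheel charger

TASK

Take the yellow power pack out of the three-slot dock and lower it gently, upright and fully home, into the bay of the hand-wheel charger (do not drop it in). Then wind the charger's wheel at least one full turn clockwise (seen from above) by its red knob, and after that press the green test button fully down and let it come back up. Leave the other packs and the loose things on the bench where they are.

Things in the scene. Friction and masses are not known exactly. Their poses are not given: they have to be found in the camera images.
- pack: Yellow power pack, an upright block 56 (x) x 36 (y) x 60 mm high, black top with two brass dots; origin under its centre; 0.25 kg. Stands in any of the dock's slots. In the dock only its ends (56 mm apart) are free to grip, in the bay only its sides (36 mm apart), so set it down in between, e.g. on the cork mat, and take it again the other way.
- dock: Black dock, fixed, base 80 (x) x 140 (y) x 8 mm; origin under its centre. Three slots at y = -44, 0, +44 mm, flanked by grey fins 4 mm thick, 46 mm long in x, tops at 68 mm, level with the packs' tops. Packs stand at z = 8 mm, x along the dock's x, 5 mm past the fins at both ends; beyond each end, 31 to 37 mm off centre, a lip 4 mm high.
- station: Grey hand-wheel charger, fixed, base plate 180 (x, from -105 to +75) x 310 (y) x 20 mm; origin under the plate, axes as the robot's at yaw 0. It carries the bay at (0, -85), the wheel on a gearbox 80 x 80 mm at (0, +95) and the test button at (-68, -12) mm.
- bay_floor (a point): Centre of the bay's floor, 20 mm above the table; axes as the station's. The pack stands here, 56 mm length along x (either way round). Black end walls (34 mm wide, 8 mm thick, 70 mm high above the floor) at +x and -x, 62 mm between inner faces; at +y and -y only orange lips 5 mm high, 42 mm apart.
- wheel (a joint): Turn of the wheel in rad, growing clockwise seen from above; starts between 0.1 and 0.6; stop at 7.6. It stays where it is left.
- wheel_axis (a point): Centre of the upper face of the aluminium wheel (120 mm across, 10 mm thick), on its vertical axis, 64 mm above the table.
- knob_top (a point): Centre of the top of the wheel's red knob, 104 mm above the table: upright, 22 mm across, 36 mm high, 45 mm from the wheel's axis, free to spin on its own pin, so it can be gripped from above and led round in a circle with the gripper's direction unchanged.
- test_button (a joint): Travel of the green spring button, m: 0 up, 0.006 fully down (about 5 N).
- test_button_top (a point): Centre of the top of the green button (26 mm across, pressed straight down), on a black housing at the front of the station.
- mat: Cork mat, fixed, 240 (x) x 110 (y) x 4 mm thick; origin at the centre of its underside. The half towards the robot is free.
- spool: Black wire spool, 42 mm across, 32 mm high, standing on the far end of the mat; origin under its centre. To be left alone.
- pack_blue: Blue pack in the dock, same size as the yellow one; to be left in place.
- pack_white: White pack in the dock, same size as the yellow one; to be left in place.
- screwdriver: Screwdriver with yellow handle, 170 mm long, lying beyond the working area; to be left alone.
- glue_jar: Amber jar with white cap, 44 mm across, 55 mm high, origin under its centre; stands on the station's plate in front of the bay; to be left alone.
- gear_motor: Small yellow gear motor, about 75 x 28 x 30 mm, lying in front of the dock, origin under its gearbox; to be left alone.
There are look-alikes about, which are no part of the job. What is shaped like the pack but pink or purple is not meant.

How it is judged:
On the way, in this order (a step that is already met when the one before it is completed fails the run):
1. the yellow pack stands fully home in the charger's bay and is let go (horizontal distance between pack and bay_floor below 0.008 m and z of pack in the frame of bay_floor below 0.004 m and angle between pack's own z axis and vertical below 0.06 rad and contact force between the fingers and pack below 0.2 N and linear speed of pack below 0.02 m/s), for 0.2 s.
2. the wheel has been wound a full turn clockwise (value of joint wheel above 6.2 rad), for 0.1 s.
3. the test button is pressed fully down (value of joint test_button above 0.0052 m), for 0.1 s.
4. the test button is back up (value of joint test_button below 0.001 m), for 0.2 s.
At the end, for the whole second after the job is handed in: The yellow pack stands at rest, upright within 0.06 rad, in the bay (within 8 mm of its centre and 4 mm of its floor); the wheel is still at 6.2 rad or more; the test button is up (horizontal distance between pack and bay_floor below 0.008 m and z of pack in the frame of bay_floor below 0.004 m and angle between pack's own z axis and vertical below 0.06 rad and linear speed of pack below 0.02 m/s and value of joint wheel above 6.2 rad and value of joint test_button below 0.001 m); the robot touches nothing.
It fails at once if the pack is dropped into the bay (faster than 0.4 m/s within the bay) (horizontal distance between pack and bay_floor below 0.015 m and z of pack in the frame of bay_floor below 0.045 m and linear speed of pack above 0.4 m/s).
It fails at once if another pack is disturbed (moved over 30 mm) (distance of any of pack_blue, pack_white from where it was at the start of the episode above 0.03 m).
It fails at once if a loose thing on the bench is disturbed (moved over 30 mm) (distance of any of spool, screwdriver, glue_jar, gear_motor from where it was at the start of the episode above 0.03 m).
It also fails if it takes over 72 s, if anything falls off the work surface, if the arm or the gripper's body presses on something with over 40 N, if the wrist force passes 120 N, or if a joint passes its speed limit or range.

ROBOT

A 6-joint arm with a two-finger parallel gripper is mounted at the origin on the work surface. World frame = base frame: x ahead of the robot, y to its left, z up, the work surface at z = 0. Lengths are in m, angles in rad, forces in N, time in s.
With the tool pointing down it reaches from about 0.275 to 0.825 m from the base axis. Payload 4.9 kg.
Tool frame: the origin (TCP) lies midway between the tips of the shut fingers; the grasp point (between the pads) lies 19 mm behind it (bot.grip_depth is the distance from the TCP to the grasp point, in m); z points along the fingers, y is the line along which they close (so a half turn about z gives the same grasp; the last joint's range is limited). The gripper opens to 85 mm and grips with 20 to 120 N. Pads are 22 mm wide; open, the fingers measure 114 mm over their backs; the gripper's body (76 mm by 85 mm) begins 54 mm behind the grasp point. The pads swing forward as they close: fully open they stand 13 mm farther back than shut.
Start: joints at [-1.353, 0.326, -0.193, 1.052, 0, 1.437], TCP at [0.19, -0.516, 0.231] pointing down, gripper open.
Joint ranges: [-2.65, 2.65], [-0.97, 1.79], [-1.3, 1.35], [-1.93, 2.1], [-1.47, 1.37], [-3.14, 3.14]. Speed limits (rad/s): [2.57, 2.57, 3.14, 3.14, 3.14, 3.14].

INTERFACE

Orientations are given as a unit quaternion [w, x, y, z].
In Python, from cell import bot gives the robot as it stands. Calls block until the motion is done:
- bot.move_pose(position, orientation): joint-space move of the TCP to a pose.
- bot.move_linear(position, speed=0.15, rotation=None, until_force=None): straight line of the TCP; rotation=None keeps the orientation; speed is the mean speed in m/s. With until_force (N) it stops when the force on the tool has changed by that much, and returns True; else False.
- bot.goto_joints(angles): joint-space move.
- bot.set_gripper(opening, grasp_force=None): opening from 0.0 (shut) to 1.0 (fully open); grasp_force is the grip in N (None keeps the last); returns when the fingers have stopped.
- bot.wait(seconds).
- bot.solve_ik(position, orientation): joint angles nearest the present ones, or None.
- bot.camera(name): name is "scene" or "top" or "wrist"; returns the picture (420x560x3 uint8, red, green, blue); there is no depth.
- bot.calibration(name): a dict with "mtx" (3x3 intrinsics, pixels), "k1" (the pictures are not rectified: a ray, as slopes to the right and down, at radius r is drawn at 1 + k1 r^2 times it, then the intrinsics apply), "extrinsics" (4x4, takes a point from world to camera coordinates); the wrist camera has in their place "hand_eye" (4x4, takes a point from camera to tool coordinates, whose origin is the TCP and whose axes are the flange's). Camera axes: x right, y down, z forward; pixel columns grow to the right and rows downward; lengths in m; the calibration is good to about 2 mm. A picture is of the moment at which its call begins: read the wrist's pose just before it. calibration takes no time and is no camera call.
A pose or a line that the arm cannot do raises bot.PlanningError and nothing moves.
- bot.close_job(): hands the job in; it is judged then, once.
Trained networks look in the newest picture that a camera, given by its name, has taken for a name from the list of things; names that differ only in an ending like _2 or _b are one class to them, and where a whole thing is asked for, a point or a joint stands for the part that bears it (a point fixed in the world has none). Each returns a list of dicts, best first, with "confidence" (0 to 1); they miss things now and then, are a little off and sometimes report something else, mostly with a low value. They report only what shows in the picture. A call takes as long as a camera call. They do not tell look-alikes from the thing itself.
- bot.search_frame(camera, thing): "bbox" ([left, top, width, height] in pixels, round what is visible of it).
Readings, each from a call of its own:
- bot.read_clock(): time.
- bot.read_joint_positions(): joint angles.
- bot.read_joint_vel(): joint speeds.
- bot.read_joint_efforts(): joint torques, N m.
- bot.read_position(): TCP position.
- bot.read_tool_rot(): TCP orientation.
- bot.read_ft_force(): force on the tool from outside, world axes, zero at the start.
- bot.read_moment(): the same for the moment, N m.
- bot.read_gripper_width(): opening from 0.0 (shut) to 1.0 (fully open).
- bot.read_finger_force(): force on a finger pad.
Only numpy, scipy, OpenCV 4.12 (cv2) and the standard library are available. Lean on these libraries where they do the work, as an engineer would, in place of code of your own. Each camera call takes 0.05 s, during which the arm holds its last target. There are 200 camera calls.

## Working session

There is one attempt and no reset: what is moved stays moved. The work goes in short steps, each a Python script; the robot and the scene stay as the last script left them, time stands still between calls to the robot, and variables do not carry over. Pictures are saved under pics/ and viewed, at most 10 in all, crops included, and the job is handed in when it is done.

```bash
ls; mkdir -p pics; cat > h.py <<'E'
import numpy as np, cv2
from cell import bot
def save(name,fn,img=None):
    img=bot.camera(name) if img is None else img
    cv2.imwrite('pics/'+fn,cv2.cvtColor(img,cv2.COLOR_RGB2BGR)); return img
E
python3 - <<'E'
from h import *
for c in ['top','scene']:
    save(c,c+'0.png'); k=bot.calibration(c); print(c,k)
    for t in ['pack','dock','station','test_button','mat','wheel','knob_top','glue_jar','gear_motor','spool']:
        print(t,[(np.round(d['bbox']).tolist(),round(d['confidence'],2)) for d in bot.search_frame(c,t)][:5])
print(bot.calibration('wrist'),bot.read_clock(),bot.read_tool_rot())
E
```

```text
pics
top {'mtx': array([[442.40100595,   0.        , 284.00927361],
       [  0.        , 442.40100595, 204.03421681],
       [  0.        ,   0.        ,   1.        ]]), 'k1': -0.035935567101015226, 'extrinsics': array([[ 0.02596673, -0.99963782,  0.00706757, -0.06485206],
       [-0.99523627, -0.0265157 , -0.09381732,  0.5915296 ],
       [ 0.09397075, -0.00459777, -0.99556434,  1.0751803 ],
       [ 0.        ,  0.        ,  0.        ,  1.        ]])}
pack [([429.0, 202.0, 22.0, 22.0], 0.62), ([386.0, 219.0, 24.0, 25.0], 0.55)]
dock []
station [([74.0, 200.0, 141.0, 99.0], 0.56)]
test_button [([137.0, 264.0, 12.0, 12.0], 0.6)]
mat [([243.0, 196.0, 45.0, 95.0], 0.71)]
wheel [([82.0, 209.0, 46.0, 53.0], 0.96)]
knob_top [([167.0, 270.0, 26.0, 17.0], 0.69)]
glue_jar [([166.0, 268.0, 25.0, 21.0], 0.54)]
gear_motor [([371.0, 264.0, 11.0, 34.0], 0.79)]
spool [([78.0, 210.0, 51.0, 48.0], 0.7), ([245.0, 199.0, 16.0, 18.0], 0.47)]
scene {'mtx': array([[452.85922185,   0.        , 279.66631235],
       [  0.        , 452.85922185, 214.28699326],
       [  0.        ,   0.        ,   1.    
[... 836 characters left out ...]
0.75)]
spool [([332.0, 187.0, 109.0, 68.0], 0.59), ([288.0, 224.0, 15.0, 16.0], 0.5)]
{'mtx': array([[352.70586999,   0.        , 278.41063767],
       [  0.        , 352.70586999, 205.83215557],
       [  0.        ,   0.        ,   1.        ]]), 'k1': 0.022669993953033502, 'hand_eye': array([[ 3.49949891e-04, -9.57932446e-01, -2.86993565e-01,
         7.23786997e-02],
       [ 9.99999431e-01,  6.24470824e-04, -8.65006058e-04,
         5.36506104e-04],
       [ 1.00783648e-03, -2.86993099e-01,  9.57932120e-01,
        -1.41654673e-01],
       [ 0.00000000e+00,  0.00000000e+00,  0.00000000e+00,
         1.00000000e+00]])} 1.1 [-1.22127521e-05  9.84569932e-01  1.74991569e-01 -9.80835354e-06]
```

```bash
python3 - <<'E'
import cv2
i=cv2.imread('pics/top0.png'); cv2.imwrite('pics/top0c.png',cv2.resize(i[170:330,50:480],(800,298),interpolation=cv2.INTER_CUBIC))
E
```

```text
(no output)
```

View pics/top0.png

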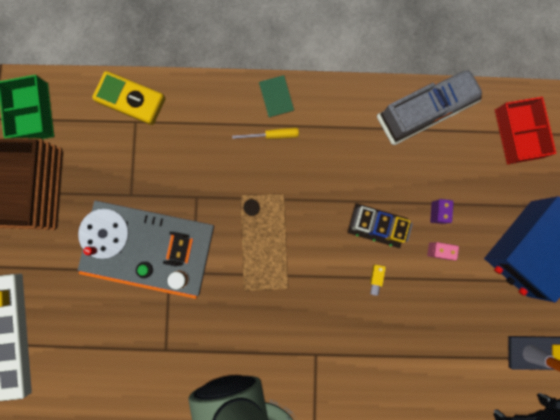

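View pics/top0c.png

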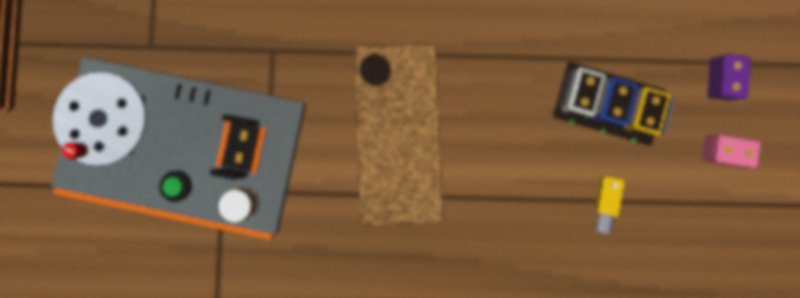

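View pics/scene0.png

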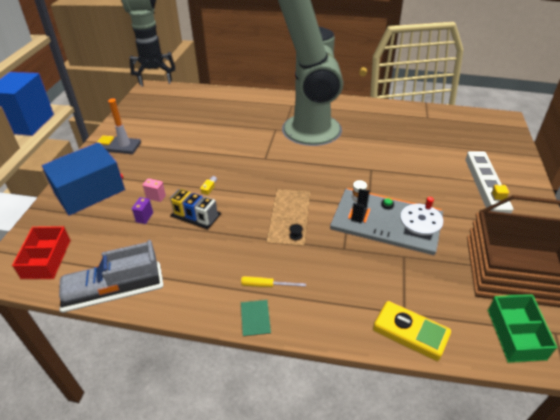

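The picture shows these candidates (top camera pixels):
- Yellow pack in the dock's right slot, about (400,230), next to blue (384,224) and white (366,220).
- Look-alikes: purple block (445,211), pink block (445,252), yellow gear motor (377,275), yellow meter (128,97).

I choose (400,230) because it has a yellow body, a black top and brass dots, and it stands in the dock. The station is on the left with its wheel at (103,233), knob (90,250), bay (179,248), button (144,270) and jar (177,281). The mat is at (264,243) with the spool at its far end. Next I hover over the dock for a close look.

```bash
cat >> h.py <<'E'
from scipy.spatial.transform import Rotation as Ro
def rmat(q): return Ro.from_quat([q[1],q[2],q[3],q[0]]).as_matrix()
def down(yaw): # tool x axis at this yaw, pointing down
    return np.array([0,np.cos(yaw/2),np.sin(yaw/2),0])
def cam(name,pose=None):
    c=bot.calibration(name)
    if name=='wrist':
        p,q=pose; T=np.eye(4); T[:3,:3]=rmat(q); T[:3,3]=p
        return c,T@c['hand_eye']
    return c,np.linalg.inv(c['extrinsics'])
def world(name,uv,z,pose=None):
    c,T=cam(name,pose); out=[]
    for u in np.atleast_2d(uv).astype(float):
        d=(u-c['mtx'][:2,2])/np.diag(c['mtx'])[:2]; s=d.copy()
        for _ in range(20): s=d/(1+c['k1']*(s@s))
        r=T[:3,:3]@np.r_[s,1]; o=T[:3,3]; out.append((o+r*(z-o[2])/r[2])[:2])
    return np.array(out)
def pixel(name,P,pose=None):
    c,T=cam(name,pose); P=np.atleast_2d(P); q=(P-T[:3,3])@T[:3,:3]
    s=q[:,:2]/q[:,2:]; s=s*(1+c['k1']*(s**2).sum(1,keepdims=True))
    return s*np.diag(c['mtx'])[:2]+c['mtx'][:2,2]
def pose(): return np.array(bot.read_position()),np.array(bot.read_tool_rot())
def go(p,yaw):
    """joint move; picks the tool yaw or its half turn with less joint travel"""
    b=None; j0=np.array(bot.read_joint_positions())
    for k in (-1,0,1):
        y=yaw+k*np.pi; j=bot.solve_ik(p,down(y))
        if j is not None:
            c=np.abs(np.array(j)-j0).max()
            if b is None or c<b[0]: b=(c,y)
    bot.move_pose(p,down(b[1])); return b[1]
E
python3 - <<'E'
from h import *
for n,uv,z in [('pack',(401,230),.068),('blue',(384,224),.068),('white',(366,220),.068),('wheel',(103,233),.064),('knob',(88,251),.104),('bay',(179,248),.08),('button',(144,270),.045),('jar',(177,281),.055),('spool',(252,207),.036),('matc',(264,243),.004),('motor',(377,275),.03)]:
    print(n,world('top',uv,z).round(3))
print(world('top',[(242,196),(285,195),(288,289),(244,291)],.004).round(3).tolist())
P=world('top',(401,230),.068)[0]
yaw=-.3+np.pi/2
best=None
# stand so the camera (72 mm along tool x, looking back) sees the dock
for y in (yaw,yaw-np.pi):
    print(y,bot.solve_ik([P[0],P[1],.22],down(y)))
y=go([P[0],P[1],.22],yaw); ps=pose(); im=save('wrist','w1.png'); print(y,ps,bot.read_clock())
np.savez('w1.npz',p=ps[0],q=ps[1])
for t in ['pack','dock']: print(t,[(np.round(d['bbox']).tolist(),round(d['confidence'],2)) for d in bot.search_frame('wrist',t)][:5])
E
```

```text
pack [[ 0.534 -0.331]]
blue [[ 0.548 -0.29 ]]
white [[ 0.556 -0.247]]
wheel [[0.508 0.384]]
knob [[0.465 0.401]]
bay [[0.478 0.196]]
button [[0.422 0.286]]
jar [[0.398 0.202]]
spool [[0.583 0.03 ]]
matc [[ 0.495 -0.001]]
motor [[ 0.424 -0.283]]
[[0.613, 0.058], [0.619, -0.051], [0.382, -0.065], [0.374, 0.045]]
1.2707963267948965 [-0.67273871  0.48013959  0.01276344  1.10342017  0.          1.19805762]
-1.8707963267948966 [-0.67273871  0.48013959  0.01276344  1.10342017  0.         -1.94353504]
1.2707963267948965 (array([ 0.53342323, -0.33239927,  0.22005084]), array([ 6.70279236e-05,  8.05338698e-01,  5.92814909e-01, -2.47481313e-04])) 2.6
pack [([246.0, 256.0, 43.0, 75.0], 0.9), ([328.0, 236.0, 66.0, 60.0], 0.81), ([250.0, 156.0, 66.0, 48.0], 0.65)]
dock [([233.0, 38.0, 87.0, 172.0], 0.69)]
```

View pics/w1.png

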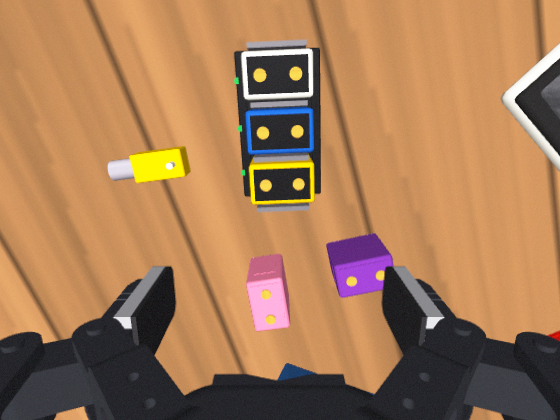

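The close crop confirms the choice: the yellow-rimmed pack is at (282,183) in the dock, with blue (280,132) and white (278,75) beyond it. Pink, purple and the motor stand clear of it. I'll locate the brass dots precisely and grip.

```bash
cat >> h.py <<'E'
def dots(im,ctr,rad,z,name,ps,lo=(12,90,120),hi=(32,255,255),amin=20,amax=400):
    hsv=cv2.cvtColor(im,cv2.COLOR_RGB2HSV); m=cv2.inRange(hsv,lo,hi)
    n,l,s,c=cv2.connectedComponentsWithStats(m)
    k=[i for i in range(1,n) if amin<s[i,4]<amax and np.hypot(*(c[i]-ctr))<rad and s[i,4]>.6*s[i,2]*s[i,3]]
    return c[k],s[k,4],world(name,c[k],z,ps) if k else None
E
python3 - <<'E'
from h import *
d=np.load('w1.npz'); ps=(d['p'],d['q'])
im=cv2.cvtColor(cv2.imread('pics/w1.png'),cv2.COLOR_BGR2RGB)
for ctr in [(282,183),(280,132),(278,75)]:
    c,a,w=dots(im,ctr,30,.068,'wrist',ps); print(c.round(1).tolist(),a,w.round(4).tolist())
    if len(w)==2: v=w[1]-w[0]; print(w.mean(0).round(4),np.arctan2(v[1],v[0]),np.hypot(*v))
E
```

```text
[[265.4, 185.1], [298.3, 183.8]] [122 122] [[0.5232, -0.3262], [0.5504, -0.3334]]
[ 0.5368 -0.3298] -0.25794853214788477 0.02808902908978831
[[296.9, 131.1], [262.5, 132.5]] [138 136] [[0.5617, -0.2908], [0.5346, -0.2836]]
[ 0.5481 -0.2872] 2.8824755918202296 0.028088243111953265
[[295.2, 73.1], [259.3, 74.7]] [152 153] [[0.5729, -0.248], [0.5459, -0.2408]]
[ 0.5594 -0.2444] 2.8804460369873652 0.02800064575412117
```

```bash
python3 - <<'E'
from h import *
P=np.array([.5368,-.3298]); yaw=-.26
go([*P,.12],yaw+np.pi/2)
print('hit',bot.move_linear([*P,.030],speed=.12,until_force=8),pose()[0])
bot.set_gripper(0.0,grasp_force=40); print(bot.read_gripper_width()*85,bot.read_finger_force(),bot.read_ft_force())
bot.move_linear([*P,.05],speed=.06); bot.move_linear([*P,.17],speed=.2)
print(bot.read_gripper_width()*85,bot.read_ft_force(),bot.read_clock())
ps=pose(); im=save('wrist','w2.png'); np.savez('w2.npz',p=ps[0],q=ps[1])
E
```

```text
hit False [ 0.53755443 -0.3303707   0.03106281]
55.37606613320591 43.98601949214935 [0.17616044 0.42587667 6.10801931]
55.077762289560454 [-0.8723514  -0.37232389 -1.87870584] 5.7
```

View pics/w2.png

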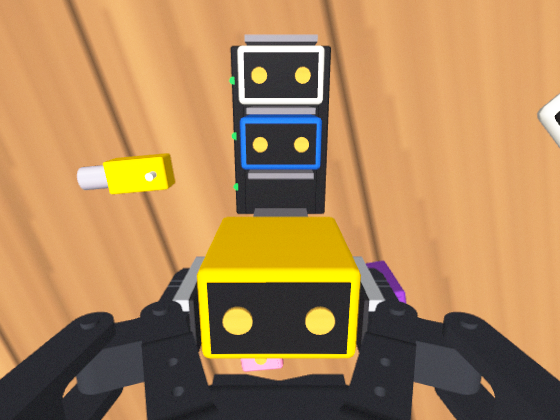

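The pack is held squarely by its ends (top at (278,312)), and blue and white stayed put. Next I set it on the mat, then look at the station and the pack from close by with an empty hand.

```bash
python3 - <<'E'
from h import *
M=np.array([.435,-.006])
go([*M,.12],np.pi/2)
bot.move_linear([*M,.035],speed=.15)
print('contact',bot.move_linear([*M,.022],speed=.03,until_force=4),pose()[0])
bot.set_gripper(.9); print(bot.read_finger_force())
p=pose()[0]; bot.move_linear([p[0],p[1],.15],speed=.2)
def shot(xyz,yaw,n):
    y=go(xyz,yaw); ps=pose(); im=save('wrist',n+'.png'); np.savez(n+'.npz',p=ps[0],q=ps[1]); print(n,y,ps[0]); return im,ps
shot([.43,.21,.25],-.2,'w3')
for t in ['test_button','glue_jar','station','bay_floor']: print(t,[(np.round(d['bbox']).tolist(),round(d['confidence'],2)) for d in bot.search_frame('wrist',t)][:3])
shot([.45,.36,.25],-.2,'w4')
for t in ['test_button','wheel','knob_top']: print(t,[(np.round(d['bbox']).tolist(),round(d['confidence'],2)) for d in bot.search_frame('wrist',t)][:3])
im,ps=shot([*M,.22],0,'w5')
c,a,w=dots(im,pixel('wrist',[*M,.064],ps)[0],60,.064,'wrist',ps); print(c,a,w,bot.read_clock())
a=np.hstack([cv2.resize(cv2.imread(f'pics/{n}.png'),(400,300)) for n in ('w3','w4')])
b=cv2.resize(cv2.imread('pics/w5.png'),(400,300)); cv2.imwrite('pics/m.png',np.vstack([a,np.hstack([b,b*0])]))
E
```

```text
contact True [ 0.43616697 -0.00621858  0.0267963 ]
0.0
w3 2.941592653589793 [0.42943274 0.20936055 0.24859437]
test_button [([345.0, 141.0, 24.0, 21.0], 0.82), ([481.0, 168.0, 50.0, 30.0], 0.7)]
glue_jar []
station [([220.0, 101.0, 318.0, 177.0], 0.86), ([479.0, 170.0, 52.0, 28.0], 0.48)]
bay_floor [([220.0, 102.0, 315.0, 176.0], 0.66)]
w4 -3.3415926535897933 [0.44979443 0.36001676 0.24948844]
test_button [([198.0, 147.0, 22.0, 30.0], 0.81)]
wheel [([260.0, 169.0, 121.0, 117.0], 0.87)]
knob_top [([318.0, 180.0, 27.0, 32.0], 0.97)]
w5 -3.141592653589793 [ 0.43542568 -0.00567366  0.22027278]
[[278.85714286 172.79831933]
 [278.90265487 204.25663717]] [119 113] [[ 0.42155248 -0.00570943]
 [ 0.44966531 -0.00564055]] 12.7
```

View pics/m.png

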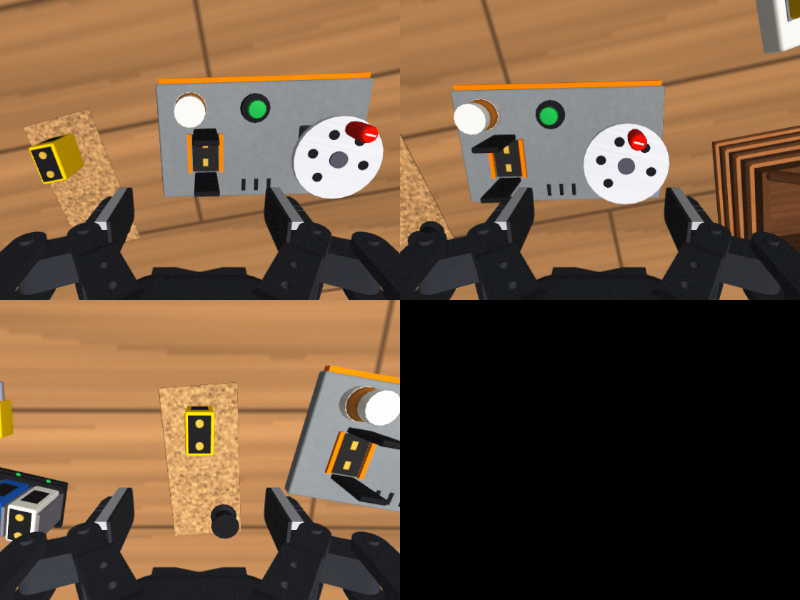

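Pictures: w3/w4 show the station. In full-size pixels of w3 the bay is near (288,215) and the button at (357,150). In w4 the wheel is near (877-560,228) and the red knob near (331,196). The w5 view shows the pack upright on the near half of the mat, at (279,188). Now I measure the station's features.

```bash
python3 - <<'E'
from h import *
def ld(n):
    d=np.load(n+'.npz'); return cv2.cvtColor(cv2.imread(f'pics/{n}.png'),cv2.COLOR_BGR2RGB),(d['p'],d['q'])
for n,bc in (('w3',(288,215)),('w4',(712-560,222))):
    im,ps=ld(n); hsv=cv2.cvtColor(im,cv2.COLOR_RGB2HSV)
    def comps(lo,hi,amin):
        m=cv2.inRange(hsv,lo,hi); N,l,s,c=cv2.connectedComponentsWithStats(m)
        return [(s[i,4],c[i],l==i,s[i]) for i in range(1,N) if s[i,4]>amin]
    print(n); L=[]
    for a,c,m,s in comps((5,150,120),(20,255,255),60):
        p=cv2.findNonZero(m.astype(np.uint8)); r=cv2.boxPoints(cv2.minAreaRect(p))
        print(' orange',a,c.round(),s[:4],world('wrist',r,.025,ps).round(4).tolist(),world('wrist',c,.025,ps).round(4))
    for a,c,m,s in comps((15,60,100),(32,255,255),15):
        if np.hypot(*(c-bc))<45: print(' brass',a,c.round(1),world('wrist',c,.021,ps).round(4))
    for a,c,m,s in comps((45,120,60),(85,255,255),60):
        print(' green',a,c.round(1),[world('wrist',c,z,ps).round(4).tolist() for z in (.03,.045,.06)])
    for a,c,m,s in comps((0,0,190),(180,40,255),2000):
        h=cv2.convexHull(cv2.findNonZero(m.astype(np.uint8)))[:,0]; w=world('wrist',h,.064,ps)
        e=cv2.fitEllipse((w*1e4).astype(np.float32)); print(' white',a,c.round(1),np.array(e[0])/1e4,np.array(e[1])/1e4)
    R=cv2.inRange(hsv,(0,150,80),(4,255,255))|cv2.inRange(hsv,(172,150,80),(180,255,255))
    N,l,s,c=cv2.connectedComponentsWithStats(R)
    for i in range(1,N):
        if s[i,4]>100: print(' red',s[i],c[i].round(1),world('wrist',c[i],.09,ps).round(4))
    # plate outline (grey)
E
python3 - <<'E'
import cv2,numpy as np
a=cv2.imread('pics/w3.png')[90:270,215:330]; b=cv2.imread('pics/w4.png')[90:290,200:400]
cv2.imwrite('pics/c.png',np.hstack([cv2.resize(a,(345,540)),cv2.resize(b,(455,540))]))
E
```

```text
w3
 orange 2429 [371. 109.] [221 101 299  17] [[0.354, 0.1653], [0.4046, 0.4544], [0.4129, 0.4546], [0.3622, 0.1635]] [[0.3835 0.3117]]
 orange 110 [272. 136.] [251 130  37  25] [[0.3858, 0.1887], [0.3744, 0.1979], [0.3989, 0.2304], [0.4107, 0.2215]] [[0.3898 0.2102]]
 orange 285 [309. 214.] [307 187   6  55] [[0.4494, 0.2355], [0.4504, 0.2408], [0.5112, 0.2301], [0.5101, 0.2246]] [[0.4794 0.2325]]
 orange 310 [265. 214.] [262 188   8  54] [[0.4408, 0.1877], [0.4417, 0.1937], [0.5017, 0.1834], [0.5007, 0.1771]] [[0.47   0.1857]]
 brass 266 [309.  213.7] [[0.4805 0.2325]]
 brass 267 [265.2 214.7] [[0.472 0.185]]
 brass 22 [286.8 205. ] [[0.4658 0.2105]]
 brass 88 [287.5 227. ] [[0.491  0.2063]]
 green 571 [359.3 152.3] [[[0.423, 0.2939]], [[0.4203, 0.291]], [[0.4176, 0.288]]]
 white 8968 [470.  223.9] [0.50677314 0.3853792 ] [0.11832606 0.11845563]
 red [484 170  46  30 939] [505.9 183.9] [[0.4648 0.402 ]]
w4
 orange 2403 [220. 119.] [ 74 112 294  15] [[0.3542, 0.17], [0.4055, 0.4586], [0.4138, 0.4578], [0.3621, 0.1671]] [[0.3834 0.3126]]
 orange 431 [124. 156.] [101 139  36  43] [[0.
[... 837 characters left out ...]
5605, 0.6492], [0.6846, 0.5764]] [[0.5929 0.5924]]
 orange 114 [537. 290.] [519 285  41  12] [[0.6391, 0.6028], [0.6387, 0.6473], [0.646, 0.6485], [0.6466, 0.6038]] [[0.6427 0.6242]]
 orange 133 [538. 299.] [519 295  41  10] [[0.6519, 0.6031], [0.6532, 0.6476], [0.659, 0.6483], [0.6577, 0.6036]] [[0.6552 0.6248]]
 brass 278 [170.9 222. ] [[0.4807 0.2316]]
 brass 81 [148.7 209.5] [[0.462 0.212]]
 brass 160 [128.5 231.7] [[0.4823 0.1823]]
 brass 93 [151.8 235. ] [[0.4913 0.2064]]
 green 569 [208.1 161.8] [[[0.4227, 0.2911]], [[0.4208, 0.2945]], [[0.4189, 0.298]]]
 white 8790 [315.7 231.5] [0.50682759 0.38608635] [0.11791239 0.11862522]
 red [319 181  27  30 563] [331.4 195.4] [[0.4656 0.4039]]
```

View pics/c.png

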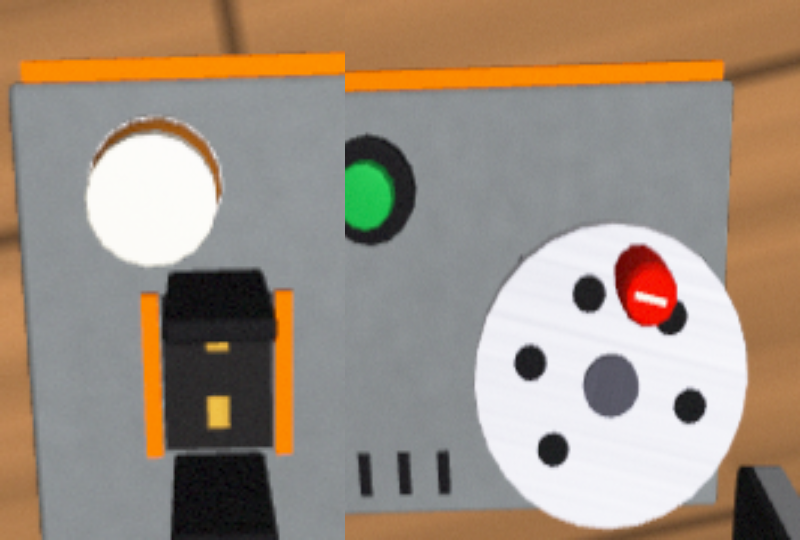

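Everything is consistent: the wheel–bay distance measures 179 mm (nominal 180), with yaw −0.174 from both features. The derived positions are bay (0.4757, 0.2088) and station origin (0.4904, 0.2925). Now I regrip the pack by its sides and insert it.

```bash
python3 - <<'E'
from h import *
P=np.array([.4356,-.0057]); B=np.array([.4757,.2088]); ys=-.174
go([*P,.12],0)
bot.set_gripper(.8)
print('hit',bot.move_linear([*P,.025],speed=.15,until_force=8),pose()[0])
bot.set_gripper(0,grasp_force=40); print(bot.read_gripper_width()*85); z0=bot.read_position()[2]; off=z0-.004
bot.move_linear([*P,.05],speed=.08); bot.move_linear([*P,.16],speed=.2)
go([*B,.16],ys); p=pose(); print(p[0],bot.read_gripper_width()*85)
bot.move_linear([*B,.118],speed=.12)
h=bot.move_linear([*B,.02+off+.006],speed=.05,until_force=6); p=pose()[0]; print('descend',h,p,'expect home',.02+off,bot.read_ft_force())
if not h:
    h=bot.move_linear([*B,.02+off-.004],speed=.02,until_force=5); print('home',h,pose()[0],bot.read_ft_force())
ps=pose(); save('wrist','w6.png'); np.savez('w6.npz',p=ps[0],q=ps[1]); print(bot.read_clock())
E
```

```text
hit False [ 0.43618677 -0.00581297  0.02555442]
35.37234326387394
[0.47484005 0.20787796 0.15883658] 35.286575045308105
descend False [0.47597646 0.20890815 0.04824134] expect home 0.04192740837267115 [-0.44672667 -0.38338466 -2.36314631]
home True [0.47594904 0.20896626 0.04187906] [-1.50511268  0.52483263  3.84826552]
19.1333
```

The pack touched down at exactly the expected home height. Release, back off, and check.

```bash
python3 - <<'E'
from h import *
ys=-.174
bot.set_gripper(.62); bot.wait(.25); p=pose()[0]; print(bot.read_finger_force())
bot.move_linear([p[0],p[1],.16],speed=.12)
A=np.array([.5068,.3859]); K=np.array([.4651,.4029])
go([.45,.33,.25],ys); ps=pose(); im=save('wrist','w7.png'); np.savez('w7.npz',p=ps[0],q=ps[1])
c,a,w=dots(im,pixel('wrist',[.4757,.2088,.08],ps)[0],50,.08,'wrist',ps); print(c,a,w, w.mean(0) if w is not None else 0)
hsv=cv2.cvtColor(im,cv2.COLOR_RGB2HSV)
R=cv2.inRange(hsv,(0,150,80),(4,255,255))|cv2.inRange(hsv,(172,150,80),(180,255,255))
N,l,s,c=cv2.connectedComponentsWithStats(R)
for i in range(1,N):
    if s[i,4]>100: print(' red',s[i],c[i].round(1),world('wrist',c[i],.09,ps).round(4), pixel('wrist',[*K,.104],ps))
print(bot.read_clock())
for y0 in (ys,ys+np.pi/2):
  for k in (-1,0,1):
    ok=[bot.solve_ik([*(A+.045*np.array([np.cos(t),np.sin(t)])),.072],down(y0+k*np.pi)) for t in np.linspace(0,6.2,12)]
    print(y0,k,[None if j is None else round(j[5],2) for j in ok])
E
```

```text
0.0
[[196.88304094 214.94152047]
 [155.49056604 219.1509434 ]
 [158.45544554 247.07920792]] [342 106 101] [[0.46390315 0.24936572]
 [0.46130508 0.21073035]
 [0.48884592 0.20597546]] [0.47135138 0.22202384]
 red [351 178  31  30 616] [366.1 191.6] [[0.4657 0.4035]] [[369.17620676 195.16964867]]
21.5417
-0.174 -1 [np.float64(0.67), np.float64(0.71), np.float64(0.75), np.float64(0.77), np.float64(0.78), np.float64(0.77), np.float64(0.73), np.float64(0.69), np.float64(0.65), np.float64(0.64), np.float64(0.64), np.float64(0.67)]
-0.174 0 [np.float64(-2.47), np.float64(-2.43), np.float64(-2.4), np.float64(-2.37), np.float64(-2.36), np.float64(-2.38), np.float64(-2.41), np.float64(-2.45), np.float64(-2.49), np.float64(-2.5), np.float64(-2.5), np.float64(-2.47)]
-0.174 1 [np.float64(0.67), np.float64(0.71), np.float64(0.75), np.float64(0.77), np.float64(0.78), np.float64(0.77), np.float64(0.73), np.float64(0.69), np.float64(0.65), np.float64(0.64), np.float64(0.64), np.float64(0.67)]
1.3967963267948966 -1 [np.float64(-0.9), np.float64(-0.86), np.float64(-0.82), np.float64(-0.8), np.float64(-0.79), np.float64(-0.81), np.float64(-0.84), np.float64(-0.88), np.float64(-0.92), np.float64(-0.93), np.float64(-0.93), np.float64(-0.9)]
1.3967963267948966 0 [np.float64(2.25), np.float64(2.28), np.float64(2.32), np.float64(2.34), np.float64(2.35), np.float64(2.34), np.float64(2.3), np.float64(2.26), np.float64(2.22), np.float64(2.21), np.float64(2.22), np.float64(2.24)]
1.3967963267948966 1 [np.float64(-0.9), np.float64(-0.86), np.float64(-0.82), np.float64(-0.8), np.float64(-0.79), np.float64(-0.81), np.float64(-0.84), np.float64(-0.88), np.float64(-0.92), np.float64(-0.93), np.float64(-0.93), np.float64(-0.9)]
```

View pics/w7.png

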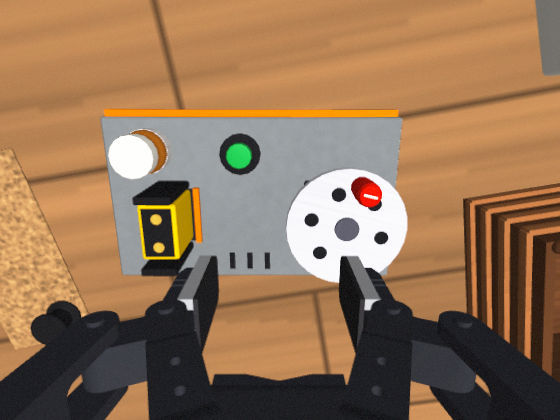

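The pack stands home in the bay (dots mid-point (0.4751, 0.2084), pixels (157,233)), and the jar is untouched. The knob top is at (369,196), as predicted. Now I wind the wheel.

```bash
python3 - <<'E'
from h import *
ys=-.174
A=np.array([.5068,.3859]); K=np.array([.4651,.4029]); t0=np.arctan2(*(K-A)[::-1]); r=.045
at=lambda t:A+r*np.array([np.cos(t),np.sin(t)])
go([*at(t0),.14],ys)
print('hit',bot.move_linear([*at(t0),.073],speed=.1,until_force=8),pose()[0])
bot.set_gripper(0,grasp_force=25); print(bot.read_gripper_width()*85,bot.read_ft_force(),bot.read_clock())
F=[]
for i,t in enumerate(np.linspace(0,6.5,27)[1:]):
    bot.move_linear([*at(t0-t),.073],speed=.07)
    if i%4==0:
        f=bot.read_ft_force(); p=pose()[0]; print(round(t,2),np.round(f,1),np.round(p[:2]-at(t0-t),4),round(bot.read_gripper_width()*85,1))
        if np.linalg.norm(f)>60: break
bot.set_gripper(.55); p=pose()[0]; bot.move_linear([p[0],p[1],.14],speed=.15)
go([.45,.33,.25],ys); ps=pose(); im=save('wrist','w8.png')
print('knob expected px',pixel('wrist',[*at(t0-6.5),.104],ps),bot.read_clock())
E
```

```text
hit False [0.46570942 0.40315676 0.07387969]
20.799086049213024 [ 0.24510825 -0.04244534  4.1388204 ] 23.3333
0.25 [0.1 0.4 6.3] [0.0008 0.001 ] 20.6
1.25 [0.7 1.5 5.5] [0.0011 0.0006] 20.7
2.25 [ 1.6 -0.7  6.5] [ 0.0012 -0.0006] 20.7
3.25 [-2.1 -0.8  9.2] [-0.0004 -0.001 ] 20.7
4.25 [-0.5  2.6  7.5] [-0.0004  0.0005] 20.6
5.25 [1.8 3.2 6.1] [0.0005 0.0005] 20.9
6.25 [1.1 0.  8.6] [ 0.0003 -0.0001] 20.9
knob expected px [[378.50715123 198.42612693]] 32.975
```

View pics/w8.png

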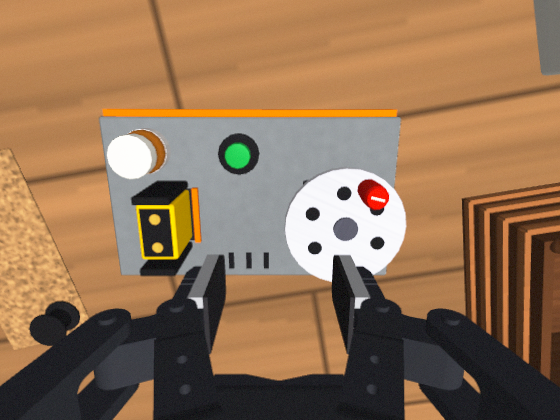

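The knob went round 6.5 rad with small forces and now sits at (377,196), past its starting place. The pack and jar are unchanged. Now the button.

```bash
python3 - <<'E'
from h import *
ys=-.174; T=np.array([.4210,.2925])
bot.set_gripper(0); go([*T,.09],ys); f0=np.array(bot.read_ft_force()); p=pose()[0]; print(p,f0)
h1=bot.move_linear([*T,.02],speed=.03,until_force=2.5); z1=bot.read_position()[2]; print(h1,z1,bot.read_ft_force()-f0)
h2=bot.move_linear([*T,z1-.012],speed=.015,until_force=14); z2=bot.read_position()[2]; print(h2,z2,bot.read_ft_force()-f0)
bot.wait(.3); print(bot.read_position()[2],bot.read_ft_force()-f0)
bot.move_linear([*T,.12],speed=.08); bot.wait(.3)
go([.43,.27,.25],ys); bot.wait(.2)
ps=pose(); im=save('wrist','w9.png')
c,a,w=dots(im,pixel('wrist',[.4757,.2088,.08],ps)[0],50,.08,'wrist',ps,amax=200); print(w,bot.read_clock())
E
```

```text
[0.42233812 0.29319006 0.09108228] [ 1.68109059 -0.17191905  0.24070014]
True 0.03806650621138734 [-1.90883784  0.26469762  2.98092822]
True 0.036006136077300216 [-3.87071018 -1.03249189  7.91259384]
0.035994882981505855 [-3.56678501 -0.93543753  6.79112979]
[[0.43029621 0.20320311]
 [0.46145805 0.21082206]
 [0.48908276 0.20589436]] 38.8083
```

View pics/w9.png

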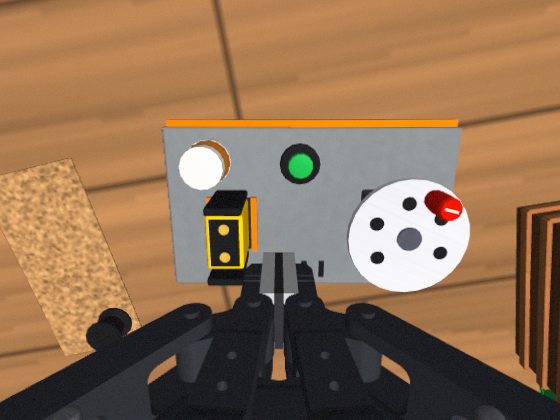

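The button is clear again at (300,166), and pack, wheel and jar are unchanged. The press ended at only about 7 N, so I'm not sure it reached the stop. A second press, stepwise with force against depth, will settle it.

```bash
python3 - <<'E'
from h import *
ys=-.174; T=np.array([.4210,.2925])
go([*T,.07],ys); bot.wait(.2); f0=np.array(bot.read_ft_force())
bot.move_linear([*T,.046],speed=.08)
for z in np.arange(.045,.024,-.001):
    bot.move_linear([*T,z],speed=.02); bot.wait(.05); f=bot.read_ft_force()-f0
    print(round(z,4),round(bot.read_position()[2],4),np.round(f,1))
    if f[2]>22: break
bot.wait(.3)
bot.move_linear([*T,.12],speed=.08); bot.wait(.3); go([.43,.27,.25],ys); print(bot.read_clock())
E
```

```text
0.045 0.0453 [-0.3  0.4 -0.5]
0.044 0.044 [-0.4 -1.7  0.1]
0.043 0.0429 [ 0.7 -0.4 -0.5]
0.042 0.0421 [ 0.8 -0.9  0.9]
0.041 0.0411 [-0.4  0.2  1.4]
0.04 0.0401 [-0.1 -0.   2.2]
0.039 0.0391 [ 0.3 -0.2  3.1]
0.038 0.0381 [-0.4 -0.4  3.3]
0.037 0.0371 [0.4 0.4 3.3]
0.036 0.0361 [-0.2 -1.8  4.8]
0.035 0.0359 [-2.1 -2.1 13.1]
0.034 0.0358 [-5.3 -2.3 22.3]
46.2333
```

The button meets a hard stop at 0.036 m after 6 mm of spring travel (rest height 0.042 m), so it was fully pressed and has been let go. Handing in.

```bash
python3 -c "
from h import *
print(bot.close_job())"
```

```text
the job is handed in; nothing more can be done
None
```

I handed the job in at about 46 s of the 72 s allowed, and the call returned no verdict: the yellow pack is home in the bay, the wheel was wound about 6.5 rad clockwise, and the button was pressed to its stop twice (the second to confirm the first) and released, with no sign that the other packs or loose things had moved.

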